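Set the push-to-turn dial of a free-standing bench timer

TASK

Set the bench timer for the soak: push its big dial down into the case, keep it pushed down firmly while you turn it until its raised pointer fin points at the raised lug on the ring around it, then let go so the dial springs back up. The timer is light, stands loose on the bench and its dial is stiff, so lean on it enough that the case neither slides nor swings round, but do not press hard enough to crush it; leave the other things alone.

Things in the scene. Friction and masses are not known exactly. Their poses are not given: they have to be found in the camera images.
- timer: countdown timer, round grey case 160 mm across, its top 44 mm above the bench, loose on four rubber feet, 0.3 kg. Origin: centre of the underside, on the dial's axis; front (upright rib) at its -x. Feet grip with 0.9 to 1.3 of the load on them: unloaded, the case slides or spins before the dial turns; 14 to 20 N down on the dial holds it, over 60 N from the fingers, pressed or pinched, harms it
- timer_front (a point): point on the front rib of the case, 80 mm from the axis, 25 mm above the bench; tells whether the case has swung round
- dial_center (a point): centre of the dial's flat upper face, on its axis, 60 mm above the bench when up, 55 mm pushed in. The dial is a black disc 120 mm across, 10 mm thick, with a 22 mm hub 3 mm high and one radial pointer fin, 10 mm wide, 16 mm high, from 12 to 58 mm off the axis. Pressing anywhere on the face does not tip the timer; a fingertip pressed there beside the fin can push the fin round
- pointer_tip (a point): outer end of the pointer fin, at the level of the dial's face, 58 mm from the axis; its own x axis points outward along the fin, z up
- marker_lug (a point): centre of the top of the raised lug (12 x 12 mm, its top 52 mm above the bench) on the dark ring round the dial, 71 mm from the axis; its own x axis points outward from the dial's axis. The ring is very stiff and need not be touched
- dial (a joint): dial angle, rad, 0 to 5.2 between stops: 0 when the fin points to the timer's front, growing as it turns clockwise seen from above; resists with about 0.30 N m and stays where it is left; turns either way
- marker (a joint): angle of the lug, rad, counted like the dial's: the fin points at the lug when the two are equal. It always lies clockwise of the starting dial, 1.1 to 3.0 rad further on
- push (a joint): how far the dial is pushed in, m: 0 up, 0.005 at the bottom; a spring resists with 6 N at first and 12 N at the bottom
- tape: tape measure, 66 x 76 x 34 mm, loose bystander, origin centre of its underside
- tin: small open tin, 60 mm across, 45 mm high, loose bystander, origin centre of its underside
- pliers: pliers, 56 x 170 x 14 mm, lying loose, bystander, origin centre of its underside

How it is judged:
By the outcome, as a careful person would: the job done as asked, in the order asked, and still so for the second after the job is handed in, with the robot touching nothing.
It also fails if it takes over 67 s, if anything falls off the work surface, if the arm or the gripper's body presses on something with over 40 N, if the wrist force passes 120 N, or if a joint passes its speed limit or range.

ROBOT

A 7-joint arm with a two-finger parallel gripper is mounted at the origin on a cart in front of the work surface, level with it; the furniture and walls round the work are solid. World frame = base frame: x ahead of the robot, y to its left, z up, the work surface at z = 0. Lengths are in mm, angles in rad, forces in N, time in s.
With the tool pointing down it reaches from about 400 to 875 mm from the base axis. Payload 4.4 kg.
Tool frame: the origin (TCP) lies at the very end of the fingers, on their centre line; the grasp point (between the pads) lies 19 mm behind it; z points along the fingers, y is the line along which they close (so a half turn about z gives the same grasp; the last joint's range is limited). The gripper opens to 85 mm and grips with 20 to 120 N. Pads are 22 mm wide; open, the fingers measure 114 mm over their backs; the gripper's body (76 mm by 85 mm) begins 54 mm behind the grasp point. The pads swing forward as they close: fully open they stand 13 mm farther back than shut.
Start: joints at [1.281, 0.628, 0.038, 1.517, -0.027, 0.996, -0.02], TCP at [144.286, -633.798, 231.313] pointing down, gripper open.
Joint ranges: [-3.06, 3.06], [-0.37, 2.12], [-1.25, 1.32], [0.18, 2.47], [-1.1, 4.24], [0.23, 1.98], [-2.94, 2.94]. Speed limits (rad/s): [2.57, 2.57, 3.14, 3.14, 3.14, 3.14, 3.14].

INTERFACE

Orientations are given as a rotation vector (axis times angle).
In Python, from station import manip, vision, ticket, find_in gives the robot as it stands.
- The arm moves only by the shell command python3 -m pendant 'ROWS'. ROWS is JSON, a list of rows, each a list of 7 numbers: the opening, from 0 (shut) to 1 (fully open), then the shift along the tool's x, y, z in mm, then the turn, a rotation vector about the tool's x, y, z in degrees. A call has 1 to 10 rows; each row shifts and turns the commanded pose from where the row before left it, along the tool's axes as they then stand; what a row does not reach is not made up. A row lasts 1/10 s, in which the tool goes at most 50 mm and 8.59 degrees, less where a joint would pass 70% of its speed; a pose out of reach is approached as far as the arm can. A call is refused whole if a number of a shift passes 50 or a number of a turn 8.59, either way. A call with a gripper value outside its range is refused whole. The fingers move at their own pace and stop on an object; the grip force is fixed at half the most. Time passes only in rows, so rows that do not move let the fingers close. It gives the time, the measured TCP pose, the force, the opening and the grip force at its end, in the units of the state.
- manip.get_obs(): the state, without advancing time (a new reading comes with each control period).
- vision.camera(name): name is "side" or "top" or "wrist"; returns a dict with "pixels" (420x560x3 uint8, blue, green, red), "fx", "fy", "cx", "cy" (pixels), "origin" and "rotation" of the camera in the world; the wrist camera has in their place "mount" (4x4, takes a point from camera to tool coordinates, whose origin is the TCP and whose axes are the flange's). Camera axes: x right, y down, z forward; pixel columns grow to the right and rows downward; lengths in mm; the calibration is good to about 2 mm. A picture is of the moment at which its call begins: read the wrist's pose just before it. There is no depth.
- ticket.hand_in(): hands the job in; it is judged then, once.
Trained networks look in a picture, given as the dict that the camera call returned (one of the last four; its "shot" number tells which), for a name from the list of things; names that differ only in an ending like _2 or _b are one class to them, and where a whole thing is asked for, a point or a joint stands for the part that bears it (a point fixed in the world has none). Each returns a list of dicts, best first, with "conf" (0 to 1); they miss things now and then, are a little off and sometimes report something else, mostly with a low value. They report only what shows in the picture. A call takes as long as a camera call.
- find_in(thing, picture): "xyz" ([x, y, z] in mm, in world coordinates, good to about 4 mm: the middle of the surface that is visible of it).
The state is a dict: "time_s": time; "q": joint angles; "dq": joint speeds; "joint_efforts": joint torques, N m; "tool_pos": TCP position; "eef_rot": TCP orientation; "force": force on the tool from outside, world axes, zero at the start; "torque": the same for the moment, N m; "finger_gap": opening from 0.0 (shut) to 1.0 (fully open); "gripper_force": force on a finger pad.
Only numpy, scipy, OpenCV 4.12 (cv2) and the standard library are available. Lean on these libraries where they do the work, as an engineer would, in place of code of your own. Each camera call takes 0.05 s, during which the arm holds its last target. There are 200 camera calls.

## Working session

There is one attempt and no reset: what is moved stays moved. The work goes in short steps, Python scripts to look and compute and a shell command to move; the robot and the scene stay as the last step left them, time stands still between calls to the robot, and variables do not carry over. Pictures are saved under pics/ and viewed, at most 10 in all, crops included, and the job is handed in when it is done.

```bash
mkdir -p pics; ls; cat > h.py <<'E'
import numpy as np,cv2
from station import manip,vision,ticket,find_in
def proj(c,p):
    R=np.array(c["rotation"]);v=R.T@(np.array(p)-np.array(c["origin"]))
    return c["fx"]*v[0]/v[2]+c["cx"],c["fy"]*v[1]/v[2]+c["cy"]
def ray(c,u,v,z):
    R=np.array(c["rotation"]);d=R@np.array([(u-c["cx"])/c["fx"],(v-c["cy"])/c["fy"],1])
    o=np.array(c["origin"]);return o+d*(z-o[2])/d[2]
E
python3 - <<'E'
from h import *
s=manip.get_obs();print(s)
for n in("top","side"):
    c=vision.camera(n);cv2.imwrite(f"pics/{n}0.png",c["pixels"])
    print(n,c["origin"],np.round(c["rotation"],3).tolist(),c["fx"])
    for t in("timer","timer_front","dial_center","pointer_tip","marker_lug","tape","tin","pliers"):
        r=find_in(t,c);print(t,[(np.round(x["xyz"]).tolist(),round(x["conf"],2)) for x in r[:2]])
E
```

```text
pics
{'time_s': 0.0, 'q': array([ 1.28118612,  0.62935606,  0.03844962,  1.5183703 , -0.02700198,
        0.99629823, -0.02000274]), 'dq': array([-0.00067325, -0.00193737, -0.00023784, -0.00016045, -0.00122203,
       -0.00044836, -0.00128268]), 'joint_efforts': array([ 1.34354977e-03, -5.63398719e+01,  1.22650500e+00, -1.93451929e+01,
        1.10488475e-02,  1.04526934e-02, -1.01084811e-05]), 'tool_pos': array([ 144.15012364, -633.1708144 ,  230.38205966]), 'eef_rot': array([-3.12005779e+00, -3.50599255e-01,  3.80244708e-04]), 'force': array([-0.56283174,  0.01312721,  0.16524662]), 'torque': array([0.02275078, 0.02793229, 0.01322464]), 'gripper_force': 0.0, 'finger_gap': 0.9997205131166286}
top [426.42752747  -9.28230769 958.67336945] [-2.147, 2.093, -0.21] 531.6203968710843
timer [([532.0, 43.0, 59.0], 0.86)]
timer_front [([531.0, 47.0, 59.0], 0.68)]
dial_center [([534.0, 48.0, 60.0], 0.68)]
pointer_tip [([530.0, 46.0, 59.0], 0.7)]
marker_lug [([532.0, 50.0, 44.0], 0.66)]
tape [([526.0, 193.0, 28.0], 0.55)]
tin [([664.0, 85.0, 4.0], 0.87)]
pliers []
side [363.53935137 691.27520905 495.15954294] [-0.387, 2.559, -1.516] 486.19544830767444
timer [([523.0, 83.0, 47.0], 0.65)]
timer_front [([521.0, 88.0, 50.0], 0.6), ([528.0, 66.0, 58.0], 0.43)]
dial_center [([534.0, 63.0, 59.0], 0.66)]
pointer_tip [([527.0, 60.0, 60.0], 0.56)]
marker_lug [([514.0, 88.0, 46.0], 0.85)]
tape [([538.0, 196.0, 32.0], 0.89)]
tin [([666.0, 96.0, 27.0], 0.65)]
pliers [([564.0, -98.0, 6.0], 0.72)]
```

```bash
python3 - <<'E'
import re
s=open('h.py').read().replace('R=np.array(c["rotation"])','R=cv2.Rodrigues(np.array(c["rotation"]))[0]')
open('h.py','w').write(s)
from h import *
c=vision.camera("top");u,v=proj(c,[532,45,60]);print(u,v)
x0,y0=int(u)-100,int(v)-75;print(x0,y0)
x0=max(x0,0);y0=max(y0,0)
cv2.imwrite("pics/t1.png",cv2.resize(c["pixels"][y0:y0+150,x0:x0+200],None,fx=4,fy=4,interpolation=2))
E
```

```text
236.75284340843132 252.25512984733138
136 177
```

View pics/side0.png

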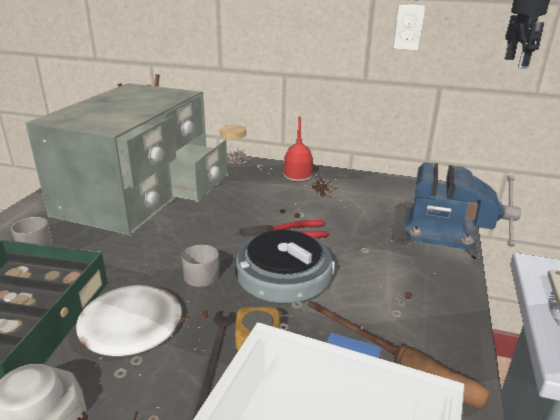

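View pics/t1.png

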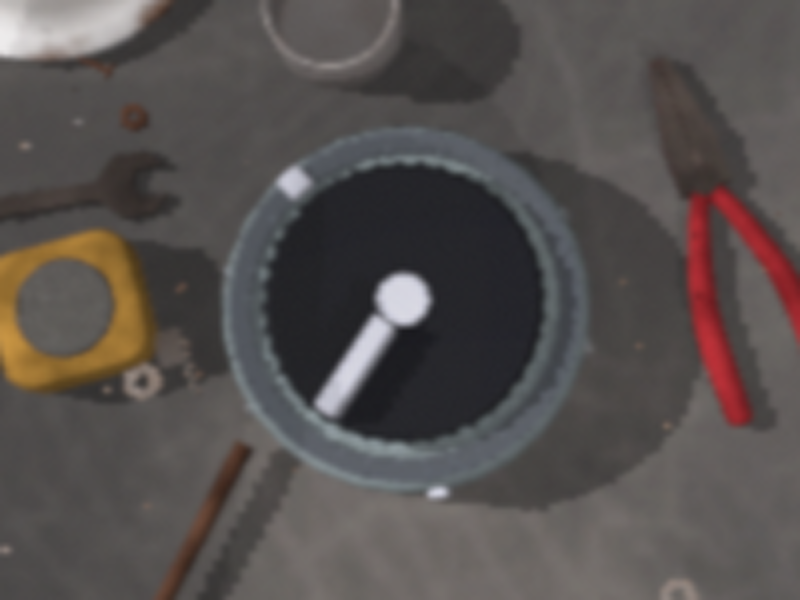

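The side view shows the timer at about (285,265), with the fin pointing towards the camera-right. It also shows the tape at (258,325), the tin at (200,265), the pliers at (290,228) and a vise at (455,205). In the 4x top crop, the hub is at (404,299), the fin tip at (330,410), the lug at (293,182) and the front rib at (437,492). From fin to lug is clockwise.

```bash
cat >> h.py <<'E'
def ang(p,c): return np.degrees(np.arctan2(p[1]-c[1],p[0]-c[0]))
E
python3 - <<'E'
from h import *
c=vision.camera("top")
f=lambda a,b,z:ray(c,(a+.5)/4-.5+136,(b+.5)/4-.5+177,z)
hub=f(404,299,63);tip=f(330,410,76);lug=f(293,182,52);rib=f(437,492,25)
disc=f(405,302,60)
print(hub,disc,tip,lug,rib)
for p in(tip,lug,rib):print(ang(p,hub),np.hypot(*(p-hub)[:2]))
b=c["pixels"];
# refine by threshold of white blobs
g=b[177:327,136:336].min(2);m=(g>150).astype(np.uint8)
n,l,st,ce=cv2.connectedComponentsWithStats(m)
for i in range(1,n):
    if st[i,4]>4:print(st[i],ce[i])
s=vision.camera("side")
print("vise base",ray(s,440,243,0),"left",ray(s,405,240,0),"handle right",ray(s,512,240,0))
E
```

```text
[533.13615442  45.0904477   63.        ] [532.22691392  44.8010692   60.        ] [484.83783955  73.0998236   76.        ] [584.0256631   95.64236667  52.        ] [454.09316141  29.98608696  25.        ]
149.88950406691308 55.83235941326492
44.80932451232497 71.73031858677763
-169.18174394220947 80.47320334986452
[  0   0  37  14 402] [15.57960199  6.05223881]
[70 42  7  7 37] [73. 45.]
[ 79  69  28  34 269] [93.71375465 83.27881041]
[107 122   5   2   9] [109.22222222 122.55555556]
vise base [ 278.90509211 -147.90085306    0.        ] left [ 3.43044010e+02 -1.38610411e+02 -5.68434189e-14] handle right [ 146.45467382 -201.30466412    0.        ]
```

View pics/top0.png

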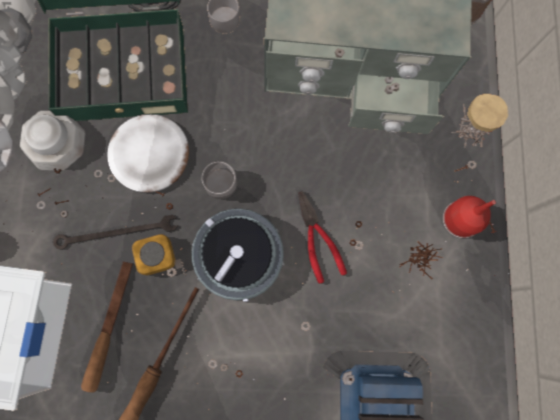

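The top view shows the timer at (237,252), the tape at (153,253), the tin at (219,180) and the pliers at (325,240). The vise is at (385,390), and the wall base is near column 505–515.

```bash
python3 - <<'E'
from h import *
c=vision.camera("top")
for u,v in((505,100),(512,300),(515,400),(490,10),(345,372),(385,370)):print(u,v,ray(c,u,v,0).round())
s=vision.camera("side")
for p in ([144,-633,231],[343,-138,0],[343,-138,100],[300,-200,100],[300,-200,130],[300,-200,160]):print(p,np.round(proj(s,p)),np.round(proj(c,p)))
R=cv2.Rodrigues(manip.get_obs()["eef_rot"])[0];print(R.round(3))
E
```

```text
505 100 [ 846. -456.    0.]
512 300 [ 466. -445.    0.]
515 400 [ 296. -440.    0.]
490 10 [1036. -437.    0.]
345 372 [ 335. -147.    0.]
385 370 [ 340. -216.    0.]
[144, -633, 231] [514.  69.] [764. 561.]
[343, -138, 0] [405. 240.] [340. 367.]
[343, -138, 100] [413. 193.] [349. 373.]
[300, -200, 100] [438. 183.] [389. 403.]
[300, -200, 130] [440. 168.] [393. 407.]
[300, -200, 160] [443. 153.] [398. 410.]
[[ 0.975  0.222  0.   ]
 [ 0.222 -0.975 -0.   ]
 [ 0.     0.    -1.   ]]
```

```bash
python3 -m pendant '[[0.2,25.2,-30,-3,0,0,0],[0.2,25.2,-30,-3,0,0,0],[0.2,25.2,-30,-3,0,0,0],[0.2,25.2,-30,-3,0,0,0],[0.2,25.2,-30,0,0,0,0],[0.2,25.2,-30,0,0,0,0],[0.2,25.2,-30,0,0,0,0],[0.2,25.2,-30,0,0,0,0],[0.2,25.2,-30,0,0,0,0],[0.2,25.2,-30,0,0,0,0]]'
python3 -m pendant '[[0.2,25.2,-30,0,0,0,0],[0.2,25.2,-30,0,0,0,0],[0.2,25.2,-30,0,0,0,0],[0.2,25.2,-30,0,0,0,0],[0.2,25.2,-30,0,0,0,0],[0.2,25.2,-30,0,0,0,0],[0.2,25.2,-30,0,0,0,0],[0.2,25.2,-30,0,0,0,0],[0.2,25.2,-30,0,0,0,0],[0.2,25.2,-30,0,0,0,0]]'
python3 -m pendant '[[0.2,0,0,0,0,0,-8.5],[0.2,0,0,0,0,0,-8.5],[0.2,0,0,0,0,0,-8.5],[0.2,0,0,0,0,0,-8.5],[0.2,0,0,0,0,0,-8.5],[0.2,0,0,0,0,0,-8.5],[0.2,0,0,0,0,0,-8.5],[0.2,0,0,0,0,0,-8.5],[0.2,0,0,0,0,0,-8.5],[0.2,0,0,0,0,0,-8.5]]'
python3 -m pendant '[[0.2,0,0,0,0,0,-8.5],[0.2,0,0,0,0,0,-8.5],[0.2,0,0,0,0,0,-8.5],[0.2,0,0,0,0,0,-8.5],[0.2,0,0,0,0,0,-8.5],[0.2,0,0,0,0,0,-8.5],[0.2,0,0,0,0,0,0],[0.2,0,0,0,0,0,0]]'
python3 - <<'E'
from h import *
s=manip.get_obs();print(s)
R=cv2.Rodrigues(s["eef_rot"])[0];print(R.round(3))
c=vision.camera("wrist");cv2.imwrite("pics/w0.png",c["pixels"]);print(np.round(c["mount"],3),c["fx"])
E
```

```text
time_s: 2.15
tool_pos: [324.1, -284.1, 243.6]
eef_rot: [3.121, 0.35, 0.001]
force: [0.7, -0.4, 0.7]
finger_gap: 0.199
gripper_force: 0.0
time_s: 3.15
tool_pos: [503.2, 64.6, 243.6]
eef_rot: [3.122, 0.351, 0.001]
force: [1.3, -1.0, 0.5]
finger_gap: 0.199
gripper_force: 0.0
time_s: 4.15
tool_pos: [502.7, 63.0, 243.5]
eef_rot: [2.058, 2.374, 0.0]
force: [0.5, 0.6, -0.8]
finger_gap: 0.202
gripper_force: 0.0
time_s: 4.95
tool_pos: [502.6, 62.9, 243.3]
eef_rot: [0.85, 3.024, 0.0]
force: [0.6, 1.0, 0.7]
finger_gap: 0.196
gripper_force: 0.0
{'time_s': 4.95, 'q': array([ 0.33710442,  0.49638078, -0.75430379,  1.88263036,  0.41986347,
        0.92707499,  0.40749374]), 'dq': array([-0.00874331, -0.00425684,  0.00893133,  0.00079597, -0.00066149,
        0.00060413,  0.00375172]), 'joint_efforts': array([ 1.70458113e-01, -4.12834918e+01, -6.88762620e+00, -1.68737125e+01,
        2.54622451e-02,  5.14310304e-03,  6.90982724e-02]), 'tool_pos': array([502.62793609,  62.88153299, 243.32492665]), 'eef_rot': array([8.50223207e-01, 3.02433711e+00, 1.63305052e-04]), 'force': array([0.64314237, 1.01109123, 0.68354459]), 'torque': array([-0.0034442 , -0.00761719,  0.00022117]), 'gripper_force': 0.0, 'finger_gap': 0.19644172877731225}
[[-0.854  0.521  0.   ]
 [ 0.521  0.854  0.   ]
 [ 0.     0.    -1.   ]]
[[ 1.00000e-03 -9.64000e-01 -2.65000e-01  6.64000e+01]
 [ 1.00000e+00  0.00000e+00  1.00000e-03  2.66000e-01]
 [-1.00000e-03 -2.65000e-01  9.64000e-01 -1.42711e+02]
 [ 0.00000e+00  0.00000e+00  0.00000e+00  1.00000e+00]] 303.7649972987405
```

View pics/w0.png

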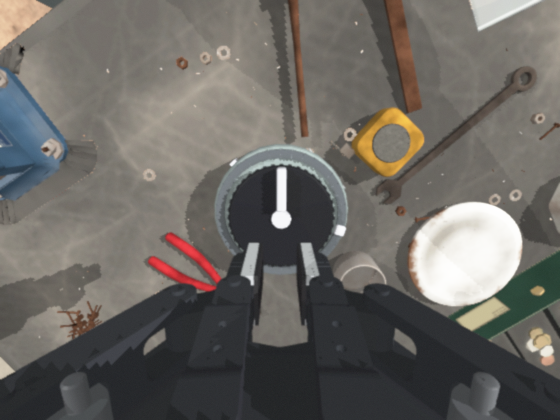

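The wrist view shows the fin upright between the finger lines, with its tip at (282,170), the hub at (281,218), the lug at (340,230) and the front rib at (234,162).

```bash
cat >> h.py <<'E'
def wrist():
    s=manip.get_obs();c=vision.camera("wrist");M=np.array(c["mount"])
    R=cv2.Rodrigues(np.array(s["eef_rot"]))[0]
    c["rotation"]=cv2.Rodrigues(R@M[:3,:3])[0].ravel();c["origin"]=R@M[:3,3]+s["tool_pos"]
    return c,s
def blobs(c,u,v,r=70,th=150):
    x0,y0=max(int(u)-r,0),max(int(v)-r,0)
    g=c["pixels"][y0:y0+2*r,x0:x0+2*r].min(2);m=(g>th).astype(np.uint8)
    n,l,st,ce=cv2.connectedComponentsWithStats(m)
    for i in range(1,n):
        if st[i,4]>4:
            q=np.argwhere(l==i)[:,::-1].astype(np.float32)+[x0,y0]
            print(st[i]+[x0,y0,0,0,0],(ce[i]+[x0,y0]).round(1))
E
python3 - <<'E'
from h import *
c,s=wrist();blobs(c,280,200)
hub=ray(c,281,218.5,63);tip=ray(c,282,168,76);lug=ray(c,340,230,52);rib=ray(c,234,162,25)
print(hub,tip,lug,rib)
for p in(tip,lug,rib):print(ang(p,hub),np.hypot(*(p-hub)[:2]))
E
```

```text
[345 130   5   4   8] [346.9 131.1]
[238 145 109  60 447] [300.5 158.4]
[229 158   8   9  37] [233.  162.3]
[241 158  78  20 335] [278.1 165.3]
[271 167  20  62 705] [281.1 200.8]
[320 178   6   7  13] [322.5 181.1]
[334 225  12  12 107] [339.8 230.1]
[243 243  16  27 284] [250.6 256.5]
[301 243  16  27 275] [308.2 256.4]
[533.71694499  46.62667001  63.        ] [484.51413127  77.61707716  76.        ] [584.44430182  96.26595215  52.        ] [455.19396798  29.47744425  25.        ]
147.79521269656007 58.14913767773556
44.378880812566074 70.9741013506647
-167.68018588624744 80.37383816397386
```

```bash
python3 -m pendant '[[0.2,1,1.4,40,0,0,0],[0.2,0,0,40,0,0,0],[0.2,0,0,40,0,0,0],[0.2,0,0,30,0,0,0],[0.2,0,0,10,0,0,0],[0.2,0,0,5,0,0,0],[0.2,0,0,5,0,0,0],[0.2,0,0,5,0,0,0],[0.2,0,0,0,0,0,0]]'
python3 - <<'E'
from h import *
c,s=wrist();cv2.imwrite("pics/w1.png",c["pixels"])
E
```

```text
time_s: 5.95
tool_pos: [502.8, 64.7, 68.7]
eef_rot: [0.845, 3.025, 0.0]
force: [-0.0, -0.2, -0.7]
finger_gap: 0.201
gripper_force: 0.0
```

View pics/w1.png

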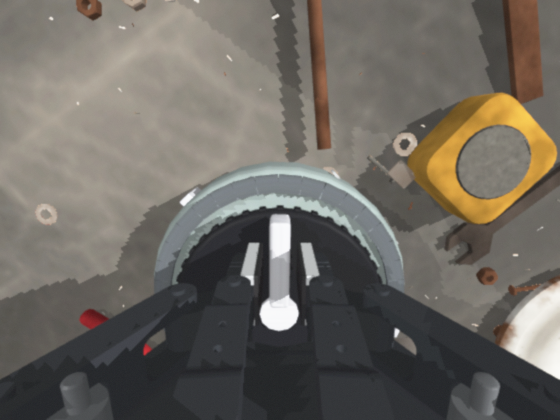

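The fin at (280,250) is centred between the two fingertips at (250,262) and (310,262).

```bash
python3 -m pendant '[[0.2,0,0,3,0,0,0],[0.2,0,0,2,0,0,0],[0.2,0,0,2,0,0,0],[0.2,0,0,0,0,0,0]]'; python3 -m pendant '[[0.2,0,0,2,0,0,0],[0.2,0,0,0,0,0,0]]';python3 -m pendant '[[0.2,0,0,2,0,0,0],[0.2,0,0,0,0,0,0]]'
```

```text
time_s: 6.4
tool_pos: [502.3, 64.7, 61.1]
eef_rot: [-0.844, -3.026, 0.0]
force: [-0.2, -0.9, 0.2]
finger_gap: 0.208
gripper_force: 0.0
time_s: 6.6
tool_pos: [502.5, 64.9, 59.5]
eef_rot: [0.844, 3.026, -0.0]
force: [-2.0, -0.1, 5.5]
finger_gap: 0.199
gripper_force: 2.9
time_s: 6.8
tool_pos: [502.5, 64.9, 57.8]
eef_rot: [0.844, 3.026, -0.0]
force: [-1.7, -0.7, 8.7]
finger_gap: 0.198
gripper_force: 3.9
```

```bash
python3 -m pendant '[[0.2,0,0,2,0,0,0],[0.2,0,0,0,0,0,0]]'; python3 -m pendant '[[0.2,0,0,1,0,0,0],[0.2,0,0,0,0,0,0]]';python3 -m pendant '[[0.2,0,0,0.5,0,0,0],[0.2,0,0,0,0,0,0]]'
```

```text
time_s: 7.0
tool_pos: [502.5, 64.9, 56.0]
eef_rot: [0.844, 3.025, -0.0]
force: [-2.3, -0.4, 9.4]
finger_gap: 0.196
gripper_force: 4.9
time_s: 7.2
tool_pos: [502.5, 64.9, 55.1]
eef_rot: [0.844, 3.025, -0.0]
force: [-2.2, -0.0, 11.0]
finger_gap: 0.202
gripper_force: 5.4
time_s: 7.4
tool_pos: [502.5, 64.9, 54.8]
eef_rot: [0.844, 3.025, -0.0]
force: [-2.6, -0.3, 10.6]
finger_gap: 0.201
gripper_force: 5.6
```

```bash
python3 -m pendant '[[0.2,0,0,1,0,0,0],[0.2,0,0,0,0,0,0]]'; python3 -m pendant '[[0.2,0,0,1,0,0,0],[0.2,0,0,0,0,0,0]]'
```

```text
time_s: 7.6
tool_pos: [502.5, 65.0, 54.4]
eef_rot: [0.843, 3.025, -0.001]
force: [-4.5, -0.7, 17.8]
finger_gap: 0.199
gripper_force: 9.1
time_s: 7.8
tool_pos: [502.4, 65.1, 53.9]
eef_rot: [0.843, 3.024, -0.001]
force: [-5.0, -0.5, 24.7]
finger_gap: 0.196
gripper_force: 12.5
```

```bash
python3 -m pendant '[[0.2,0,0,1,0,0,0],[0.2,0,0,0,0,0,0],[0.2,-0.022,1.267,0,0,0,2],[0.2,-0.022,1.267,0,0,0,2],[0.2,-0.022,1.267,0,0,0,2],[0.2,-0.022,1.267,0,0,0,2]]'
python3 -m pendant '[[0.2,-0.022,1.267,0,0,0,2],[0.2,-0.022,1.267,0,0,0,2],[0.2,-0.022,1.267,0,0,0,2],[0.2,-0.022,1.267,0,0,0,2]]'
python3 - <<'E'
from h import *
s=manip.get_obs();print(ang(s["tool_pos"],[533.2,45.8]),s["torque"],s["q"])
E
```

```text
time_s: 8.4
tool_pos: [505.2, 69.0, 53.6]
eef_rot: [1.053, 2.957, -0.002]
force: [-7.4, -0.8, 31.4]
finger_gap: 0.206
gripper_force: 15.6
time_s: 8.8
tool_pos: [508.7, 72.8, 53.6]
eef_rot: [1.257, 2.877, -0.002]
force: [-7.3, -1.9, 31.5]
finger_gap: 0.2
gripper_force: 15.4
132.21418453515176 [-0.41991991  1.46570031  0.07962319] [ 0.08359907  0.75245343 -0.42683626  2.02676509  0.64329863  0.49514947
 -0.07289329]
```

```bash
python3 -m pendant '[[0.2,-0.022,1.267,0,0,0,2],[0.2,-0.022,1.267,0,0,0,2],[0.2,-0.022,1.267,0,0,0,2],[0.2,-0.022,1.267,0,0,0,2],[0.2,-0.022,1.267,0,0,0,2],[0.2,-0.022,1.267,0,0,0,2]]'
python3 - <<'E'
from h import *
s=manip.get_obs();print(ang(s["tool_pos"],[533.2,45.8]),s["torque"])
c,s=wrist();cv2.imwrite("pics/w2.png",c["pixels"])
E
```

```text
time_s: 9.4
tool_pos: [514.9, 77.3, 53.6]
eef_rot: [1.551, 2.729, -0.001]
force: [-6.7, -0.5, 30.5]
finger_gap: 0.201
gripper_force: 15.0
120.09188551656727 [-0.4571668   1.51897055  0.07480506]
```

View pics/w2.png

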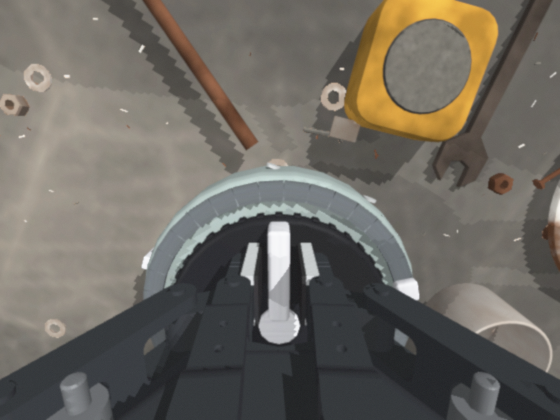

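The dial is turning with the fingers: the fin is still centred at (279,270), the lug is at (406,288) and the rib at (146,261).

```bash
python3 - <<'E'
from h import *
c,s=wrist();C=[533.2,45.8]
for p in(ray(c,146,261,25),ray(c,406,287,52),ray(c,279,224,71)):print(p,ang(p,C),np.hypot(*(p[:2]-C)))
E
python3 -m pendant '[[0.2,-0.022,1.267,0,0,0,2],[0.2,-0.022,1.267,0,0,0,2],[0.2,-0.022,1.267,0,0,0,2],[0.2,-0.022,1.267,0,0,0,2],[0.2,-0.022,1.267,0,0,0,2],[0.2,-0.022,1.267,0,0,0,2]]'
python3 -m pendant '[[0.2,-0.022,1.267,0,0,0,2],[0.2,-0.022,1.267,0,0,0,2],[0.2,-0.022,1.267,0,0,0,2],[0.2,-0.022,1.267,0,0,0,2],[0.2,-0.022,1.267,0,0,0,2],[0.2,-0.022,1.267,0,0,0,2]]'
python3 -m pendant '[[0.2,-0.022,1.267,0,0,0,2],[0.2,-0.022,1.267,0,0,0,2],[0.2,-0.022,1.267,0,0,0,2],[0.2,-0.022,1.267,0,0,0,2],[0.2,-0.022,1.267,0,0,0,2],[0.2,-0.022,1.267,0,0,0,2]]'
```

```text
[452.57119575  23.38922984  25.        ] -164.4667325978795 83.68540311632553
[581.97497962  97.59219775  52.        ] 46.718473440871826 71.14373046315937
[502.68655621  98.94176482  71.        ] 119.86399039608689 61.279012880525094
time_s: 10.1
tool_pos: [521.9, 80.5, 53.7]
eef_rot: [1.828, 2.552, -0.0]
force: [-6.2, -1.8, 28.4]
finger_gap: 0.203
gripper_force: 14.6
time_s: 10.7
tool_pos: [529.3, 82.1, 53.7]
eef_rot: [2.085, 2.347, 0.0]
force: [-5.9, -1.3, 27.9]
finger_gap: 0.203
gripper_force: 14.3
time_s: 11.3
tool_pos: [536.9, 82.2, 53.7]
eef_rot: [2.319, 2.117, 0.001]
force: [-6.1, -1.3, 28.1]
finger_gap: 0.197
gripper_force: 14.0
```

```bash
python3 -m pendant '[[0.2,-0.022,1.267,0,0,0,2],[0.2,-0.022,1.267,0,0,0,2],[0.2,-0.022,1.267,0,0,0,2],[0.2,-0.022,1.267,0,0,0,2],[0.2,-0.022,1.267,0,0,0,2],[0.2,-0.022,1.267,0,0,0,2],[0.2,-0.022,1.267,0,0,0,2]]'
python3 -m pendant '[[0.2,-0.022,1.267,0,0,0,2],[0.2,-0.022,1.267,0,0,0,2],[0.2,-0.022,1.267,0,0,0,2],[0.2,-0.022,1.267,0,0,0,2],[0.2,-0.022,1.267,0,0,0,2],[0.2,-0.022,1.267,0,0,0,2],[0.2,-0.022,1.267,0,0,0,2],[0.2,0,0,0,0,0,0]]'
python3 - <<'E'
from h import *
c,s=wrist();cv2.imwrite("pics/w3.png",c["pixels"]);blobs(c,280,240,140,140)
E
```

```text
time_s: 12.0
tool_pos: [545.5, 80.3, 53.7]
eef_rot: [2.56, 1.819, 0.001]
force: [-6.4, -1.8, 26.5]
finger_gap: 0.198
gripper_force: 13.6
time_s: 12.8
tool_pos: [553.6, 76.3, 53.7]
eef_rot: [2.762, 1.494, 0.001]
force: [-6.4, -1.9, 27.6]
finger_gap: 0.2
gripper_force: 13.4
[314 101   6   6  19] [316.4 103.2]
[389 100  31  66 439] [406.5 122. ]
[140 160   5  10  41] [141.9 164.1]
[ 147  167  257  107 4101] [267.8 197.5]
[250 199   2   4   5] [250.6 200.4]
[228 207   3   3   6] [229.2 208.2]
[305 214   4   3   8] [306.5 215.1]
[320 214  73  72 801] [362.4 245.6]
[ 259  222   41  122 2964] [278.7 287.8]
[375 236   4   3   6] [376.5 237. ]
[241 243  18  42 432] [250.  261.7]
[301 243  18  43 438] [308.9 261.7]
[172 244  25  31 191] [182.9 258.3]
[168 277   8   8  46] [171.5 280.6]
[305 320   2   5   7] [305.3 322.4]
[148 341   3   3   6] [149.3 342. ]
```

View pics/w3.png

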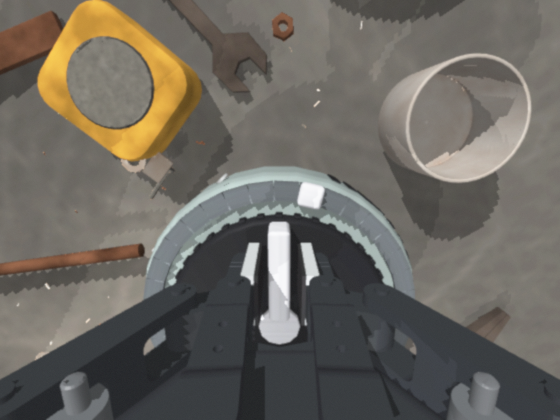

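The lug is at (312,194) and the fin tip at (279,223), with the hub at (279,326). A few degrees of turn remain.

```bash
python3 - <<'E'
from h import *
c,s=wrist()
hub=ray(c,279,326,58);tip=ray(c,279,223,71);lug=ray(c,312,193,52)
print(hub,tip,lug)
for C in(hub[:2],np.array([533.2,45.8])):
  for p in(tip,lug):print(ang(p,C),np.hypot(*(p[:2]-C)))
R=cv2.Rodrigues(s["eef_rot"])[0];print(ang(R[:,0],[0,0]))
E
```

```text
[534.28781224  46.3084594   58.        ] [567.93099565  97.81463896  71.        ] [586.36273661  96.64900869  52.        ]
56.84793974795415 61.52032447311238
44.02980603602667 72.42905943427944
56.26833784618347 62.54410224171746
43.72567290450599 73.56560506123849
56.83747849415483
```

```bash
python3 -m pendant '[[0.2,-0.022,1.267,0,0,0,2],[0.2,-0.022,1.267,0,0,0,2],[0.2,-0.022,1.267,0,0,0,2],[0.2,-0.022,1.267,0,0,0,2],[0.2,-0.022,1.267,0,0,0,2],[0.2,-0.022,1.267,0,0,0,2],[0.2,0,0,0,0,0,0]]'
python3 - <<'E'
from h import *
c,s=wrist();im=c["pixels"][150:350,200:360];cv2.imwrite("pics/w4.png",cv2.resize(im,None,fx=3,fy=3,interpolation=2))
R=cv2.Rodrigues(s["eef_rot"])[0];print(ang(R[:,0],[0,0]))
E
```

```text
time_s: 13.6
tool_pos: [559.4, 71.5, 53.8]
eef_rot: [2.904, 1.197, 0.001]
force: [-5.7, -1.9, 27.7]
finger_gap: 0.201
gripper_force: 13.2
44.809243204342714
```

View pics/w4.png

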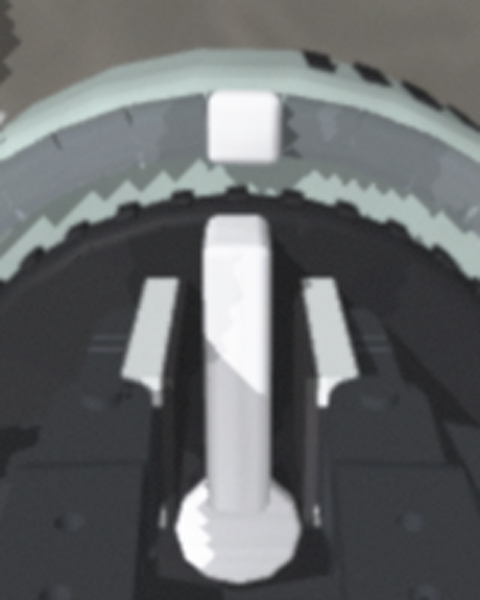

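The fin column is at 237–238 and the lug at 243.5 in the 3x crop, so about one degree remains.

```bash
python3 - <<'E'
from h import *
c,s=wrist();f=lambda a,b,z:ray(c,(a+.5)/3-.5+200,(b+.5)/3-.5+150,z)
hub=f(238,528,58);tip=f(237,217,71);lug=f(243.5,125,52)
print(hub,c["cx"],[ (ang(p,hub)) for p in(tip,lug)])
E
```

```text
[534.47358355  46.47278719  58.        ] 279.46979210253016 [np.float64(44.982710662105525), np.float64(44.13461222397912)]
```

```bash
python3 -m pendant '[[0.2,0,0.55,0,0,0,0.9],[0.2,0,0,0,0,0,0],[0.2,0,0,0,0,0,0]]'
python3 -m pendant '[[0.2,0,0,-1,0,0,0],[0.2,0,0,-1,0,0,0],[0.2,0,0,-1,0,0,0],[0.2,0,0,-1,0,0,0],[0.2,0,0,-2,0,0,0],[0.2,0,0,-2,0,0,0],[0.2,0,0,-3,0,0,0],[0.2,0,0,-5,0,0,0],[0.2,0,0,-10,0,0,0],[0.2,0,0,-10,0,0,0]]'
python3 -m pendant '[[0.2,0,0,-30,0,0,0],[0.2,0,0,-30,0,0,0],[0.2,0,0,-30,0,0,0],[0.2,0,0,-30,0,0,0],[0.2,-40,0,0,0,0,0],[0.2,-40,0,0,0,0,0],[0.2,-40,0,0,0,0,0],[0.2,0,0,0,0,0,0],[0.2,0,0,0,0,0,0]]'
python3 - <<'E'
from h import *
c,s=wrist();cv2.imwrite("pics/w5.png",c["pixels"]);blobs(c,*proj(c,[533,46,60]),110)
t=vision.camera("top");cv2.imwrite("pics/t5.png",cv2.resize(t["pixels"][177:327,136:336],None,fx=4,fy=4,interpolation=2))
E
```

```text
time_s: 14.0
tool_pos: [559.7, 71.2, 53.8]
eef_rot: [2.913, 1.176, 0.001]
force: [-6.0, -0.8, 26.8]
finger_gap: 0.202
gripper_force: 13.2
time_s: 15.0
tool_pos: [559.6, 71.2, 87.4]
eef_rot: [-2.914, -1.175, 0.0]
force: [1.0, 1.2, -0.4]
finger_gap: 0.206
gripper_force: 0.0
time_s: 15.9
tool_pos: [473.3, -12.6, 207.8]
eef_rot: [2.914, 1.172, 0.002]
force: [-0.1, 0.4, -0.4]
finger_gap: 0.198
gripper_force: 0.0
[271  13  15  78 941] [277.6  50.1]
[312  40   6   5  11] [314.3  42.5]
[168  42  14  15  93] [173.8  49. ]
[322  47   6   6  17] [324.   49.4]
[329  54  18  34  82] [338.   69.8]
[200  73   3  10  15] [200.8  77.2]
[215  78   2   4   7] [215.6  79.7]
[199  84   1   6   6] [199.   86.5]
[213  87   2   3   6] [213.5  88. ]
[197  91   4  30  43] [198.1 104. ]
[267  93  24  25 481] [278.3 104.9]
[211  99   3   5  11] [212.3 100.7]
[212 109   3   6  13] [213.1 111.5]
[215 120   2   5   8] [215.4 122.4]
[202 127   7  16  25] [204.6 134.4]
[215 126  31  39 123] [228.6 146.9]
[209 144  10  14  18] [213.2 150.6]
[222 161   4   4   6] [223.5 162.8]
[248 166   5   3   8] [250.  166.9]
[233 173   9   7  43] [237.  176.2]
[167 192  19  28 175] [174.  207.7]
```

View pics/w5.png

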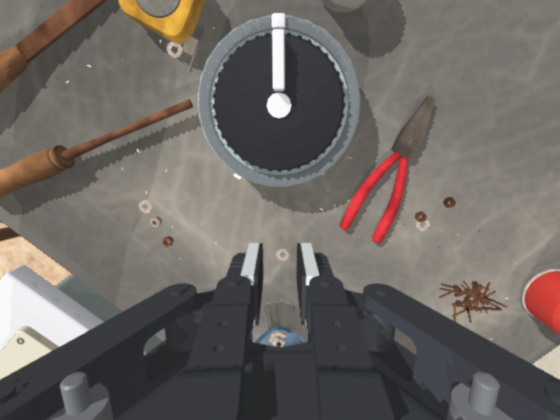

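The fin at (278,28–95) lines up with the lug at (278,20). The hub is at (278,105) and the rib at (237,176).

```bash
python3 - <<'E'
from h import *
c,s=wrist()
g=c["pixels"].min(2)
def cen(r0,r1,th=170):
    m=g[r0:r1,262:298]>th; v,u=np.nonzero(m); return u.mean()+262
for a,b in((14,25),(28,40),(50,62),(75,88),(95,115)):print(a,b,cen(a,b))
hub=ray(c,cen(95,115),105,63);tip=ray(c,cen(28,40),34,76);lug=ray(c,cen(14,25),19.5,52);rib=ray(c,237,176.2,25)
tip2=ray(c,cen(75,88),81.5,76)
print(hub,[ (ang(p,hub),np.hypot(*(p-hub)[:2])) for p in(tip,lug,rib)],ang(tip,tip2))
E
```

```text
14 25 278.4661654135338
28 40 278.5
50 62 278.5
75 88 278.57142857142856
95 115 278.76262626262627
[535.14402121  47.51494085  63.        ] [(np.float64(44.180245194802), np.float64(53.80630597522441)), (np.float64(44.183980215591184), np.float64(71.38577765015795)), (np.float64(-168.5896699074257), np.float64(83.80986756395488))] 44.0508012141132
```

View pics/t5.png

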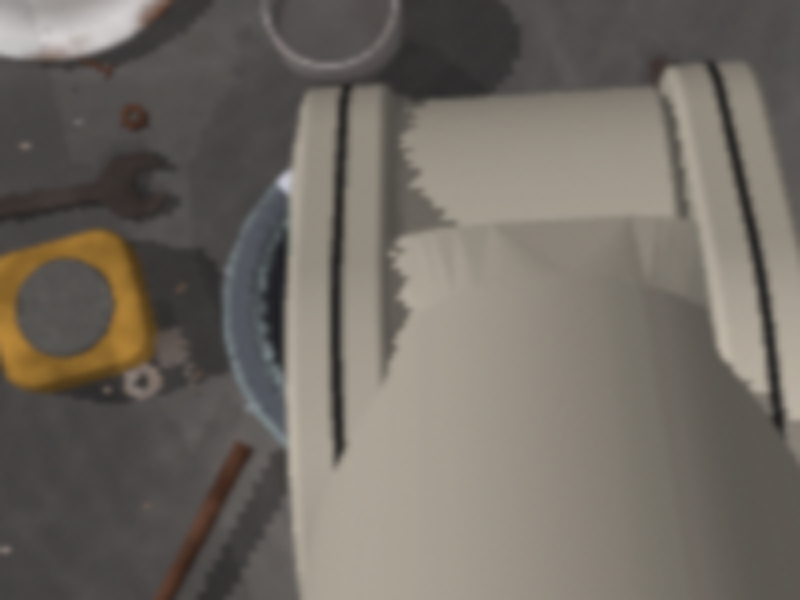

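Fin and lug agree to within about 0.1°. The rib is still at about −169° as at the start, and the bystanders look unmoved.

```bash
python3 -c "
from station import ticket
print(ticket.hand_in())"
```

```text
the job is handed in; nothing more can be done
None
```

The job is handed in: I pressed the dial down with about 27–31 N, turned it about 104° clockwise until the fin pointed at the lug (within about 0.1° in the last wrist picture), and let it go, with no sign that the case swung round or that the tape, tin or pliers were touched.

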